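Index the punch turret and lock it

TASK

Get the hand punch ready for the mallet: with a fingertip, push the turret round by its arm until the die with the red cap stands straight over the round steel anvil. Only then push the black-knobbed lock lever all the way over towards the anvil end of the base. Just push, grip nothing; leave the brass tag on the anvil, the spare die on the base and everything else on the bench where they are, and finish with the hand clear.

Things in the scene. Friction and masses are not known exactly. Their poses are not given: they have to be found in the camera images.
- press: Dark green cast-iron punch stand, fixed to the bench. Base plate 270 (x) x 250 (y) x 30 mm thick, with an ear at -y for the lock lever (110 mm wide in x, to y = -220 mm). Origin: underside, on the column axis (column radius 24 mm above its flared foot); z up, +x from the column to the anvil. Between the turret arms is free air down to the plate, but for column, anvil and spare die.
- anvil (a point): Centre of the top face of the round steel anvil (52 mm diameter, top 70 mm above the bench), 100 mm from the column axis along the stand's +x. A short yellow mark on the base plate shows just outward of it. A loose brass tag lies on it.
- turret (a joint): Angle of the turret on the vertical column axis, rad, growing anticlockwise seen from above. The red die is over the anvil at 0 and at any multiple of 2 pi (6.283); it turns freely either way (stops only at +-12). Friction of about 0.2 N m holds it where it is left: some 3 N at 65 mm from the axis turns it.
- hub (a point): Centre of the turret's hub, on the axis, 130 mm above the bench, level with the middle of the arms. The hub is a dark disc, radius 32 mm, top 147 mm; a stud (radius 14 mm) rises to 159 mm. Three aluminium arms 120 degrees apart reach out from it, each 22 mm wide and 20 mm thick (120 to 140 mm above the bench) out to 83 mm from the axis.
- red_cap (a point): Centre of the top of the red cap (radius 15 mm), 167 mm above the bench, 100 mm from the turret axis. The cap tops a boss of radius 17 mm (115 to 145 mm above the bench) at the end of its arm; straight below hangs its steel die, radius 9 mm, foot 89 mm above the bench. The blue and white arms are alike: anticlockwise seen from above, red, blue, white.
- lock (a joint): Lock lever, rad: 0 = leaning fully to the stand's -x, away from the anvil end (unlocked); 1.0 = leaning fully to the stand's +x, the anvil end (locked, against its stop). It turns about a level axis along the stand's y, 52 mm above the bench at x = 0, y = -175 mm of the stand. It stays where left; about 1 N at the knob moves it. Starts within 0.12 of 0.
- lock_tip (a point): Centre of the lever's black ball knob (radius 13 mm), 80 mm from the lever's pivot along a steel rod of radius 5 mm; 122 mm above the bench at either end of its swing and 132 mm midway. The lever leans 0.5 rad from vertical at each end.
- tag: Loose brass tag 34 x 22 x 5 mm lying on the anvil, its underside (origin) 70 mm above the bench. It has to stay there.
- spare: Loose spare steel die standing on the base plate, 45 mm tall, radius 11 mm (15 mm at its head, top 75 mm above the bench, below the sweep of the dies), near the corner of the stand at -x, +y. Origin: centre of its underside. To be left standing.
- mallet: Wooden mallet lying on the bench, about 230 mm long: head 60 x 100 x 60 mm at its +x end, handle to -x. To be left alone.
- mug: Dark brown mug, radius 41 mm, 95 mm tall, standing. To be left alone.
- spray: Pale spray bottle with yellow head, radius 40 mm, 220 mm tall, standing. To be left alone.
- glue: Jar of amber glue with orange cap, radius 34 mm, 85 mm tall, standing. To be left alone.
- awl: Awl with a dark red handle lying on the bench, 150 mm long, 26 mm thick. To be left alone.

How it is judged (in metres and radians):
On the way, in this order (a step that is already met when the one before it is completed fails the run):
1. the red die is brought over the anvil, within 7 mm, with the lock lever still back (horizontal distance between red_cap and anvil below 0.007 m and value of joint lock below 0.4 rad), for 0.2 s.
2. the lock lever is pushed over, red die still over the anvil (horizontal distance between red_cap and anvil below 0.007 m and value of joint lock above 0.85 rad), for 0.2 s.
At the end, for the whole second after the job is handed in: The red cap is within 7 mm (level) of the anvil's centre, the lock lever at 0.85 rad or more of its 1.0, both at rest; the tag within 10 mm, the spare die upright within 20 mm and the other bench things within 30 mm of where they started (all of step 2 and velocity of joint turret between -0.05 and 0.05 rad/s and velocity of joint lock between -0.05 and 0.05 rad/s and distance of tag from where it was at the start of the episode below 0.01 m and angle between spare's own z axis and vertical below 0.2 rad and distance of spare from where it was at the start of the episode below 0.02 m and distance of each of mallet, mug, spray, glue, awl from where it was at the start of the episode below 0.03 m); the robot touches nothing.
It fails at once if the lock lever is over while the red die is not over the anvil (more than 12 mm off) (value of joint lock above 0.5 rad and not (horizontal distance between red_cap and anvil below 0.012 m)).
It fails at once if the brass tag is moved more than 10 mm or lifted (distance of tag from where it was at the start of the episode above 0.01 m).
It fails at once if the spare die is knocked over, moved more than 20 mm or lifted (angle between spare's own z axis and vertical above 0.3 rad or distance of spare from where it was at the start of the episode above 0.02 m).
It fails at once if a thing on the bench is moved more than 30 mm or lifted (distance of any of mallet, mug, spray, glue, awl from where it was at the start of the episode above 0.03 m).
It also fails if it takes over 58 s, if anything falls off the work surface, if the arm or the gripper's body presses on something with over 40 N, if the wrist force passes 120 N, or if a joint passes its speed limit or range.

ROBOT

A 7-joint arm with a two-finger parallel gripper is mounted at the origin on the work surface. World frame = base frame: x ahead of the robot, y to its left, z up, the work surface at z = 0. Lengths are in m, angles in degrees, forces in N, time in s.
With the tool pointing down it reaches from about 0.425 to 0.875 m from the base axis. Payload 4.7 kg.
Tool frame: the origin (TCP) lies midway between the tips of the shut fingers; the grasp point (between the pads) lies 19 mm behind it; z points along the fingers, y is the line along which they close (so a half turn about z gives the same grasp; the last joint's range is limited). The gripper opens to 87 mm and grips with 3 to 60 N. Pads are 19 mm wide; open, the fingers measure 117 mm over their backs; the gripper's body (75 mm by 190 mm) begins 51 mm behind the grasp point.
Start: joints at [-64.624, 18.392, -4.016, 83.108, 1.295, 78.541, -3.26], TCP at [0.27, 0.591, 0.223] pointing down, gripper open.
Joint ranges: [-163.93, 163.93], [-17.29, 119.83], [-79.2, 71.16], [3.27, 140.29], [-89.18, 269.18], [5.43, 117.66], [-154.24, 154.24]. Speed limits (degrees/s): [147.25, 147.25, 180, 180, 180, 180, 180].

INTERFACE

Orientations are given as [roll, pitch, yaw] about the fixed x, y, z axes, in that order (R = Rz(yaw) Ry(pitch) Rx(roll)).
In Python, from cell import env gives the robot as it stands. The module is installed in compiled form; this text tells all that it offers.
- The arm moves only by the tool send_rows, never from a script. Its argument "series" is a list of rows, each an object with "travel": the shift along the tool's x, y, z in cm, a list of three; "dr": the turn, a rotation vector about the tool's x, y, z in degrees, a list of three; "claw": the finger opening in cm, from 0 to 8.7. In form: [{"travel": [tx, ty, tz], "dr": [wx, wy, wz], "claw": claw}, ...]. A call has 1 to 12 rows; each row is the pose to reach, as a shift and turn from the pose commanded when the call began, along the tool's axes at that moment; what a row does not reach only later rows make up. A row lasts 1/12 s, in which the tool goes at most 41.7 mm and 7.16 degrees, less where a joint would pass 70% of its speed; a pose out of reach is approached as far as the arm can. A call with a gripper value outside its range is refused whole. The fingers move at their own pace and stop on an object; "grip_force" is the grip in N (left out, the last holds). Time passes only in rows, so rows that repeat a pose let the fingers close. It gives the time, the measured TCP pose, the force and the opening at its end, in the units of the state.
- env.get_obs(): the state, without advancing time (a new reading comes with each control period).
- env.read_camera(name): name is "scene" or "top" or "wrist"; returns the picture (420x560x3 uint8, blue, green, red); there is no depth.
- env.calibration(name): a dict with "fx", "fy", "cx", "cy" (pixels), "cam_to_world" (4x4, takes a point from camera to world coordinates). Camera axes: x right, y down, z forward; pixel columns grow to the right and rows downward; lengths in m; the calibration is good to about 2 mm. A picture is of the moment at which its call begins: read the wrist's pose just before it. calibration takes no time and is no camera call; for the wrist camera it gives the pose at the moment of the call.
- env.sign_off(): hands the job in, once; it reports no verdict.
The state is a dict: "time_s": time; "qpos": joint angles; "joint_velocities": joint speeds; "effort": joint torques, N m; "tool_pos": TCP position; "tool_rot": TCP orientation; "force": force on the tool from outside, world axes, zero at the start; "wrist_torque": the same for the moment, N m; "grip_width": finger opening in m.
Only numpy, scipy, OpenCV 4.12 (cv2) and the standard library are available. Lean on these libraries where they do the work, as an engineer would, in place of code of your own. Each camera call takes 0.05 s, during which the arm holds its last target. There are 200 camera calls.

## Working session

There is one attempt and no reset: what is moved stays moved. The work goes in short steps, Python scripts to look and compute and a tool call to move; the robot and the scene stay as the last step left them, time stands still between calls to the robot, and variables do not carry over. Pictures are saved under pics/ and viewed, on a budget of 10 in all, crops included, one or two more only if the job needs it, and the job is handed in when it is done.

Besides the shell and the picture viewer there is one more tool, called after ">>>" as name(argument=value, ...) on one line, values as JSON. send_rows: Moves the arm, as the interface text tells. Its arguments: {"type":"object","properties":{"series":{"type":"array"},"grip_force":{"type":"number"}},"required":["series"]}

```bash
mkdir -p pics; ls
python3 - <<'E'
from cell import env
import cv2
o=env.get_obs(); print(o)
for n in("scene","top"):
    im=env.read_camera(n); cv2.imwrite(f"pics/{n}0.png",im)
    c=env.calibration(n); print(n,c)
E
```

```text
pics
{'time_s': 0.0, 'qpos': array([-64.62736344,  18.43820656,  -4.01705157,  83.1726211 ,
         1.29528529,  78.54082985,  -3.2612172 ]), 'joint_velocities': array([-0.06081721, -0.04732857,  0.05546353, -0.07787285, -0.01004397,
        0.1421331 , -0.09449083]), 'effort': array([-5.30077068e-04, -4.91278625e+01, -4.04010219e-01, -3.12536681e+01,
       -6.37335679e-02,  4.35391255e-02,  1.71747201e-04]), 'tool_pos': array([0.27002881, 0.59066738, 0.22149137]), 'tool_rot': array([-1.79893605e+02,  5.45899657e-03,  1.55437350e+02]), 'force': array([ 0.12402237,  0.27866286, -0.75989057]), 'wrist_torque': array([ 0.01781248,  0.03696434, -0.0435903 ]), 'grip_width': 0.08722161540385615}
scene {'fx': 488.58472747510626, 'fy': 488.58472747510626, 'cx': 284.1139704215527, 'cy': 209.79598329582896, 'cam_to_world': array([[-0.80871626,  0.35309773, -0.47042534,  1.07658093],
       [ 0.58795117,  0.50848228, -0.62909394,  0.76088536],
       [ 0.0170713 , -0.78534563, -0.61882212,  0.90665656],
       [ 0.        ,  0.        ,  0.        ,  1.        ]])}
top {'fx': 514.0609718657558, 'fy': 514.0609718657558, 'cx': 277.4443483801642, 'cy': 205.17880569289414, 'cam_to_world': array([[-0.00933986, -0.99267542,  0.12045034,  0.34240919],
       [-0.99989507,  0.01060517,  0.00986809, -0.03254197],
       [-0.0110732 , -0.12034554, -0.99267031,  1.48213812],
       [ 0.        ,  0.        ,  0.        ,  1.        ]])}
```

View pics/scene0.png

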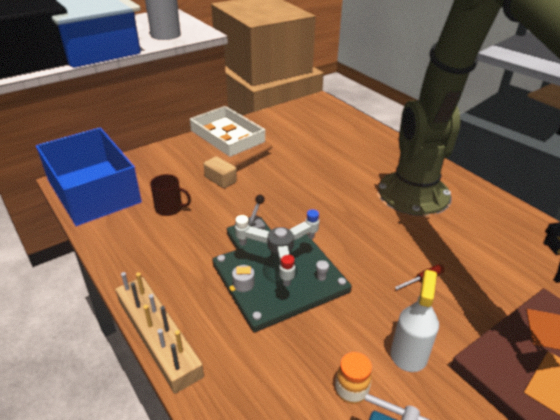

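View pics/top0.png

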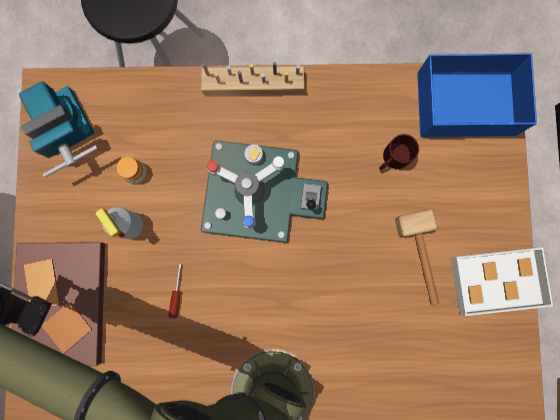

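The top picture shows the hub near (247,184), the red cap (212,166), blue (248,221), white (278,162), the anvil with tag (254,153), the spare die (220,213) and the knob (312,204). The red die has to go clockwise by about 70°. I'll measure these more precisely.

```bash
cat > h.py <<'E'
from cell import env
import numpy as np, cv2
def ray(c,uv,z):
    T=c["cam_to_world"]; d=T[:3,:3]@np.array([(uv[0]-c["cx"])/c["fx"],(uv[1]-c["cy"])/c["fy"],1.])
    return T[:3,3]+d*(z-T[2,3])/d[2]
def proj(c,p):
    T=c["cam_to_world"]; q=T[:3,:3].T@(np.asarray(p)-T[:3,3])
    return np.array([c["fx"]*q[0]/q[2]+c["cx"],c["fy"]*q[1]/q[2]+c["cy"]])
def blobs(im,lo,hi,roi=None,amin=8):
    h=cv2.cvtColor(im,cv2.COLOR_BGR2HSV); m=cv2.inRange(h,np.array(lo),np.array(hi))
    if roi:
        k=np.zeros_like(m); x0,y0,x1,y1=roi; k[y0:y1,x0:x1]=255; m&=k
    n,l,s,ce=cv2.connectedComponentsWithStats(m)
    return [(int(s[i,4]),ce[i].round(1),s[i,:4]) for i in range(1,n) if s[i,4]>=amin]
E
python3 - <<'E'
from h import *
im=cv2.imread("pics/top0.png"); c=env.calibration("top"); roi=(195,130,335,250)
for n,lo,hi in (("red",(170,120,90),(180,255,255)),("red2",(0,150,90),(8,255,255)),("blue",(100,120,80),(130,255,255)),("white",(0,0,215),(180,40,255)),("yel",(18,100,120),(35,255,255)),("knob",(0,0,0),(180,255,28)),("plate",(60,40,25),(95,255,120))):
    for a,ce,s in blobs(im,lo,hi,roi): print(n,a,ce,s,ray(c,ce,.167).round(4))
crop=cv2.resize(im[130:250,190:335],None,fx=5.5,fy=5,interpolation=cv2.INTER_CUBIC); 
crop=cv2.resize(im[130:250,190:335],None,fx=5,fy=5,interpolation=cv2.INTER_CUBIC); cv2.imwrite("pics/topcrop.png",crop)
E
```

```text
red2 86 [211.9 165.4] [207 161  11  10] [0.6082 0.1503 0.167 ]
blue 92 [248.2 220.6] [243 216  11  11] [0.4629 0.056  0.167 ]
white 81 [278.  161.4] [273 157  11  10] [ 0.6168 -0.022   0.167 ]
white 127 [265.1 171.8] [256 164  20  16] [0.5897 0.0118 0.167 ]
white 127 [227.4 174.5] [217 168  20  14] [0.5837 0.1098 0.167 ]
white 24 [244.4 183.9] [242 181   7   6] [0.5585 0.0657 0.167 ]
white 140 [247.7 205.3] [244 196   8  20] [0.5025 0.0572 0.167 ]
white 61 [219.7 212.9] [216 209   9   9] [0.4835 0.1295 0.167 ]
white 21 [207. 225.] [205 223   5   5] [0.4526 0.162  0.167 ]
white 20 [281.  234.1] [279 232   5   5] [ 0.4273 -0.0279  0.167 ]
yel 78 [254.  153.7] [249 148  11  12] [0.638  0.0405 0.167 ]
plate 1360 [290.4 185.2] [213 146 115  96] [ 0.5537 -0.0535  0.167 ]
plate 11 [289.6 192. ] [288 189   4   8] [ 0.536  -0.0512  0.167 ]
plate 47 [239.1 197.3] [235 190   8  15] [0.5236 0.0794 0.167 ]
plate 8 [302.6 208.6] [300 207   7   3] [ 0.4924 -0.0841  0.167 ]
plate 12 [227.3 218.8] [223 216   8   5] [0.4681 0.1098 0.167 ]
plate 38 [262.9 226.8] [254 216  14  18] [0.4465 0.0184 0.167 ]
```

View pics/topcrop.png

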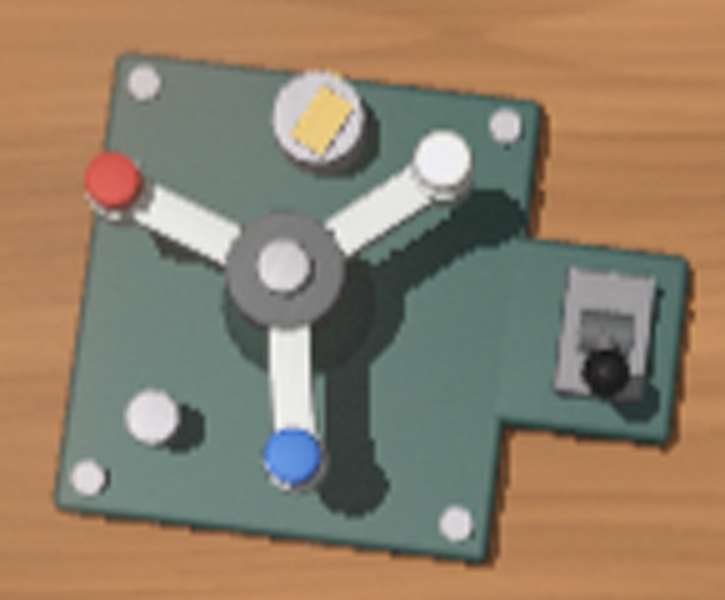

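The crop shows the plate corners at about (120,55), (540,100), (490,560) and (57,508), the anvil disc at (318,118), the hub stud at (283,265) and the knob at (606,372). Next I work out the geometry.

```bash
cat >> h.py <<'E'
def caps(im,c,roi):
    r=[]
    for lo,hi in (((0,150,90),(8,255,255)),((100,120,80),(130,255,255))):
        b=max(blobs(im,lo,hi,roi),key=lambda t:t[0]); r.append(ray(c,b[1],.167))
    return r
E
python3 - <<'E'
from h import *
c=env.calibration("top"); P=lambda x,y,z: ray(c,(190+x/5-.4,130+y/5-.4),z)
K=[P(x,y,.03) for x,y in((120,57),(540,102),(488,560),(58,508))]
B=[P(x,y,.034) for x,y in((143,82),(505,126),(456,524),(88,478))]
for q in(K,B):
    e=[q[(i+1)%4]-q[i] for i in range(4)]
    print([round(float(np.linalg.norm(v)),4) for v in e],[round(float(np.degrees(np.arctan2(v[1],v[0]))),2) for v in e],np.mean(q,0).round(4))
R,Bl,W=ray(c,(211.9,165.4),.167),ray(c,(248.2,220.6),.167),ray(c,(278.,161.4),.167)
H=(R+Bl+W)/3; print("hub",H,[ (round(float(np.hypot(*(v-H)[:2])),4),round(float(np.degrees(np.arctan2((v-H)[1],(v-H)[0]))),2)) for v in(R,Bl,W)])
print("stud",P(283,265,.159))
A=P(318,118,.07);d=A-H;print("anvil",A,np.hypot(d[0],d[1]),np.degrees(np.arctan2(d[1],d[0])))
k=P(606,372,.125);y=P(338,74,.03);print("knob",k,"yel",y,"spare",P(152,416,.075))
# scene cross-check
s=env.calibration("scene"); im=cv2.imread("pics/scene0.png")
R2,B2=caps(im,s,(200,180,360,330)); print("scene red,blue",R2,B2,"top",R,Bl)
print("awl",ray(c,(175,303),.013),ray(c,(180,266),.01),"mug",ray(c,(402,152),.09),"spray",ray(c,(122,222),.1),"spray head",ray(c,(106,222),.22),"glue",ray(c,(127,170),.085))
E
```

```text
[0.2444, 0.2654, 0.2453, 0.2631] [-96.93, 172.85, 82.54, -7.36] [0.5618 0.0603 0.03  ]
[0.2102, 0.2304, 0.2098, 0.2305] [-97.74, 172.4, 82.3, -7.51] [0.5634 0.062  0.034 ]
hub [0.56262911 0.06146179 0.167     ] [(0.0999, 62.85), (0.0999, -176.89), (0.0995, -57.01)]
stud [0.56315592 0.06156022 0.159     ]
anvil [0.66124828 0.0480859  0.07      ] 0.09952213439182495 -7.723993529412991
knob [ 0.50929312 -0.10775139  0.125     ] yel [0.69606496 0.0387153  0.03      ] spare [0.49368549 0.13996091 0.075     ]
scene red,blue [0.61370544 0.15738685 0.167     ] [0.47030216 0.06471387 0.167     ] top [0.60820482 0.15032471 0.167     ] [0.46287722 0.05604852 0.167     ]
awl [0.24587584 0.27357504 0.013     ] [0.34940098 0.26144453 0.01      ] mug [ 0.65525034 -0.36326168  0.09      ] spray [0.46874791 0.40240234 0.1       ] spray head [0.4581885 0.4043373 0.22     ] glue [0.61454184 0.39715354 0.085     ]
```

The geometry agrees: cap radii 99.5–99.9 mm, hub at (0.563, 0.0615), stand yaw −7.6°, red at +62.9°. It needs to turn −70.5°.

I'll push with the shut fingers in the arm frame, about 58 mm out on the anticlockwise side, and turn the tool along with the arm (yaw = arm angle + 90°).

```bash
cat >> h.py <<'E'
H=np.array([.5629,.0615]); PSI=-7.6
def inframe(ang,x,y,z,yaw=None):
    a=np.radians(ang); p=H+[x*np.cos(a)-y*np.sin(a),x*np.sin(a)+y*np.cos(a)]
    return (*p,z,ang+90 if yaw is None else yaw)
def plan(cur,targets):
    # cur/targets: x,y,z,yaw of a tool pointing straight down -> travel cm, dr deg
    a=np.radians(cur[3]); ex=np.array([np.cos(a),np.sin(a)]); ey=np.array([np.sin(a),-np.cos(a)])
    for t in targets:
        d=np.array(t[:2])-cur[:2]
        print([round(100*float(v),2) for v in(d@ex,d@ey,cur[2]-t[2])],"rz",round(-(t[3]-cur[3]),1),"| world",np.round(t,4))
E
python3 - <<'E'
from h import *
cur=(.27,.591,.223,155.4)
plan(cur,[(.27,.591,.30,155.4),inframe(62.9,.058,.042,.30),inframe(62.9,.058,.042,.125)])
E
```

```text
[0.0, 0.0, -7.7] rz -0.0 | world [  0.27    0.591   0.3   155.4  ]
[-44.73, -29.97, -7.7] rz 2.5 | world [5.519e-01 1.323e-01 3.000e-01 1.529e+02]
[-44.73, -29.97, 9.8] rz 2.5 | world [5.519e-01 1.323e-01 1.250e-01 1.529e+02]
```

>>> send_rows(series=[{"travel": [0, 0, -4], "dr": [0, 0, 0], "claw": 0}, {"travel": [0, 0, -7.7], "dr": [0, 0, 0], "claw": 0}, {"travel": [0, 0, -7.7], "dr": [0, 0, 0], "claw": 0}, {"travel": [-3, -2, -7.7], "dr": [0, 0, 0], "claw": 0}, {"travel": [-6, -4, -7.7], "dr": [0, 0, 0], "claw": 0}, {"travel": [-9, -6, -7.7], "dr": [0, 0, 0], "claw": 0}, {"travel": [-12, -8, -7.7], "dr": [0, 0, 0], "claw": 0}, {"travel": [-15, -10, -7.7], "dr": [0, 0, 1], "claw": 0}, {"travel": [-18, -12, -7.7], "dr": [0, 0, 1.5], "claw": 0}, {"travel": [-21, -14, -7.7], "dr": [0, 0, 2], "claw": 0}, {"travel": [-24, -16, -7.7], "dr": [0, 0, 2.5], "claw": 0}, {"travel": [-27, -18, -7.7], "dr": [0, 0, 2.5], "claw": 0}])

```text
time_s: 1.1
tool_pos: [0.4415, 0.3135, 0.2993]
tool_rot: [180.0, -0.0, 152.9]
force: [0.4, 1.1, 0.3]
grip_width: 0.0151
```

>>> send_rows(series=[{"travel": [-3, -2, 0], "dr": [0, 0, 0], "claw": 0}, {"travel": [-6, -4, 0], "dr": [0, 0, 0], "claw": 0}, {"travel": [-9, -6, 0], "dr": [0, 0, 0], "claw": 0}, {"travel": [-12, -8, 0], "dr": [0, 0, 0], "claw": 0}, {"travel": [-15, -10, 0], "dr": [0, 0, 0], "claw": 0}, {"travel": [-17, -11.3, 0], "dr": [0, 0, 0], "claw": 0}, {"travel": [-17, -11.3, 0], "dr": [0, 0, 0], "claw": 0}, {"travel": [-17, -11.3, 0], "dr": [0, 0, 0], "claw": 0}])

```text
time_s: 1.77
tool_pos: [0.5414, 0.1354, 0.2991]
tool_rot: [-180.0, -0.0, 152.7]
force: [-1.1, 0.2, -0.3]
grip_width: 0.0005
```

Run:
```python
from h import *
o=env.get_obs();c=env.calibration("wrist");im=env.read_camera("wrist");cv2.imwrite("pics/w1.png",im)
p=o["tool_pos"];print(p,o["tool_rot"],"TCP px",proj(c,p))
cur=(*p,152.8); plan(cur,[inframe(62.9,.058,.042,z) for z in(.3,.125)])
try:
    R,B=caps(im,c,(0,0,560,420)); print("red",R,"blue",B)
except Exception as e: print(e)
```

```text
[0.54137445 0.13540674 0.2991349 ] [-1.79976572e+02 -1.74335972e-02  1.52710877e+02] TCP px [280.27861141 276.80499534]
[-1.08, 0.2, -0.09] rz -0.1 | world [5.519e-01 1.323e-01 3.000e-01 1.529e+02]
[-1.08, 0.2, 17.41] rz -0.1 | world [5.519e-01 1.323e-01 1.250e-01 1.529e+02]
red [0.59305252 0.15529657 0.167     ] blue [0.46249394 0.05942439 0.167     ]
```

View pics/w1.png

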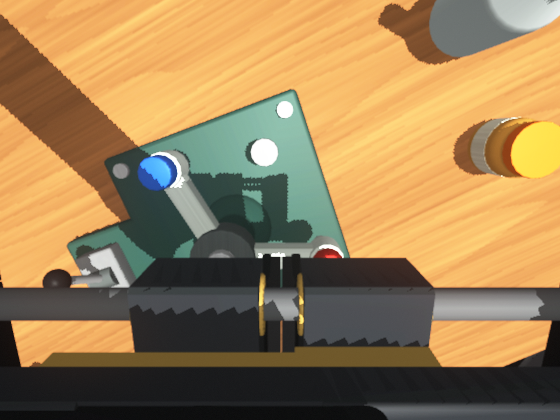

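The wrist view shows blue at (157,172), with the red arm passing just behind the fingers at row ~250. That fits the top view to about 3 mm. Going down now.

>>> send_rows(series=[{"travel": [-1, 0.2, 0], "dr": [0, 0, 0], "claw": 0}, {"travel": [-1, 0.2, 3], "dr": [0, 0, 0], "claw": 0}, {"travel": [-1, 0.2, 6], "dr": [0, 0, 0], "claw": 0}, {"travel": [-1, 0.2, 9], "dr": [0, 0, 0], "claw": 0}, {"travel": [-1, 0.2, 12], "dr": [0, 0, 0], "claw": 0}, {"travel": [-1, 0.2, 14.5], "dr": [0, 0, 0], "claw": 0}, {"travel": [-1, 0.2, 16.5], "dr": [0, 0, 0], "claw": 0}, {"travel": [-1, 0.2, 17.4], "dr": [0, 0, 0], "claw": 0}, {"travel": [-1, 0.2, 17.4], "dr": [0, 0, 0], "claw": 0}])

```text
time_s: 2.57
tool_pos: [0.5492, 0.1352, 0.1231]
tool_rot: [-179.8, -0.2, 153.1]
force: [0.8, -0.0, 0.1]
grip_width: 0.0005
```

Run:
```python
from h import *
o=env.get_obs();p=o["tool_pos"];print(p,o["tool_rot"],o["force"])
cur=(*p,o["tool_rot"][2])
# arm angles stepping; offset closes from 42 to 21 mm first
plan(cur,[inframe(62.9,.058,.030,.125)]+[inframe(a,.058,.021,.125) for a in np.arange(62.9,14,-4.5)])
```

```text
[0.54917788 0.13521574 0.12311924] [-1.79819729e+02 -1.75951801e-01  1.53050408e+02] [ 0.80575421 -0.04335714  0.08827941]
[-1.58, -0.14, -0.19] rz 0.2 | world [5.626e-01 1.268e-01 1.250e-01 1.529e+02]
[-2.48, -0.14, -0.19] rz 0.2 | world [5.706e-01 1.227e-01 1.250e-01 1.529e+02]
[-2.94, 0.0, -0.19] rz 4.7 | world [5.754e-01 1.219e-01 1.250e-01 1.484e+02]
[-3.41, 0.11, -0.19] rz 9.2 | world [5.801e-01 1.207e-01 1.250e-01 1.439e+02]
[-3.89, 0.18, -0.19] rz 13.7 | world [5.847e-01 1.192e-01 1.250e-01 1.394e+02]
[-4.38, 0.22, -0.19] rz 18.2 | world [5.892e-01 1.173e-01 1.250e-01 1.349e+02]
[-4.86, 0.21, -0.19] rz 22.7 | world [5.935e-01 1.151e-01 1.250e-01 1.304e+02]
[-5.34, 0.17, -0.19] rz 27.2 | world [5.976e-01 1.125e-01 1.250e-01 1.259e+02]
[-5.82, 0.09, -0.19] rz 31.7 | world [6.015e-01 1.096e-01 1.250e-01 1.214e+02]
[-6.29, -0.03, -0.19] rz 36.2 | world [6.051e-01 1.065e-01 1.250e-01 1.169e+02]
[-6.75, -0.18, -0.19] rz 40.7 | world [6.085e-01 1.030e-01 1.250e-01 1.124e+02]
[-7.19, -0.37, -0.19] rz 45.2 | world [6.116e-01 9.930e-02 1.250e-01 1.079e+02]
```

>>> send_rows(series=[{"travel": [-0.8, -0.1, -0.2], "dr": [0, 0, 0], "claw": 0}, {"travel": [-1.6, -0.1, -0.2], "dr": [0, 0, 0], "claw": 0}, {"travel": [-2.05, -0.14, -0.2], "dr": [0, 0, 0.2], "claw": 0}, {"travel": [-2.5, -0.14, -0.2], "dr": [0, 0, 0.2], "claw": 0}, {"travel": [-2.95, 0, -0.2], "dr": [0, 0, 4.7], "claw": 0}, {"travel": [-3.4, 0.1, -0.2], "dr": [0, 0, 9.2], "claw": 0}, {"travel": [-3.9, 0.18, -0.2], "dr": [0, 0, 13.7], "claw": 0}, {"travel": [-4.4, 0.22, -0.2], "dr": [0, 0, 18.2], "claw": 0}, {"travel": [-4.85, 0.21, -0.2], "dr": [0, 0, 22.7], "claw": 0}, {"travel": [-5.35, 0.17, -0.2], "dr": [0, 0, 27.2], "claw": 0}, {"travel": [-5.35, 0.17, -0.2], "dr": [0, 0, 27.2], "claw": 0}, {"travel": [-5.35, 0.17, -0.2], "dr": [0, 0, 27.2], "claw": 0}])

```text
time_s: 3.57
tool_pos: [0.6, 0.1117, 0.1282]
tool_rot: [179.9, 0.0, 125.8]
force: [0.1, 0.8, -0.0]
grip_width: 0.0004
```

```bash
cat > chk.py <<'E'
from h import *
import sys
def ang():
    im=env.read_camera("top"); c=env.calibration("top"); out={}
    for n,lo,hi,off in (("red",(0,150,90),(8,255,255),0),("blue",(100,120,80),(130,255,255),120)):
        b=[t for t in blobs(im,lo,hi,(195,130,300,250)) if t[0]>15]
        if b:
            b=max(b,key=lambda t:t[0]); v=ray(c,b[1],.167)[:2]-[.5626,.0615]
            out[n]=(b[0],round(float(np.hypot(*v)),4),round(float((np.degrees(np.arctan2(v[1],v[0]))-off+180)%360-180),2))
    return out,im
if __name__=="__main__":
    o=env.get_obs();p=o["tool_pos"];print(o["time_s"],p,o["tool_rot"],o["force"])
    out,im=ang(); print(out)
    if len(sys.argv)>1: cv2.imwrite(sys.argv[1],cv2.resize(im[110:260,180:340],None,fx=4,fy=4,interpolation=cv2.INTER_CUBIC))
E
python3 chk.py pics/t1.png
python3 - <<'E'
from h import *
o=env.get_obs();p=o["tool_pos"];cur=(*p,o["tool_rot"][2])
d=p[:2]-H
for a in (40.4,):
    print(np.hypot(*d),np.degrees(np.arctan2(d[1],d[0])))
plan(cur,[inframe(a,.058,.021,.125) for a in np.arange(36,-2,-4)])
E
```

```text
3.5667 [0.60002177 0.11170247 0.12819232] [1.79912691e+02 3.77427714e-02 1.25847649e+02] [ 0.06425235  0.80971338 -0.03648766]
{}
0.06227690216691403 53.57276464535263
[0.22, -0.14, 0.31] rz -0.1 | world [5.975e-01 1.126e-01 1.250e-01 1.260e+02]
[-0.19, -0.0, 0.31] rz 3.9 | world [6.01e-01 1.10e-01 1.25e-01 1.22e+02]
[-0.61, 0.1, 0.31] rz 7.9 | world [6.043e-01 1.073e-01 1.250e-01 1.180e+02]
[-1.03, 0.18, 0.31] rz 11.9 | world [6.073e-01 1.043e-01 1.250e-01 1.140e+02]
[-1.46, 0.22, 0.31] rz 15.9 | world [6.102e-01 1.011e-01 1.250e-01 1.100e+02]
[-1.89, 0.24, 0.31] rz 19.9 | world [6.129e-01 9.770e-02 1.250e-01 1.060e+02]
[-2.32, 0.22, 0.31] rz 23.9 | world [6.153e-01 9.410e-02 1.250e-01 1.020e+02]
[-2.75, 0.18, 0.31] rz 27.9 | world [6.174e-01 9.040e-02 1.250e-01 9.800e+01]
[-3.17, 0.1, 0.31] rz 31.9 | world [6.193e-01 8.650e-02 1.250e-01 9.400e+01]
[-3.59, -0.0, 0.31] rz 35.9 | world [6.209e-01 8.250e-02 1.250e-01 9.000e+01]
```

View pics/t1.png

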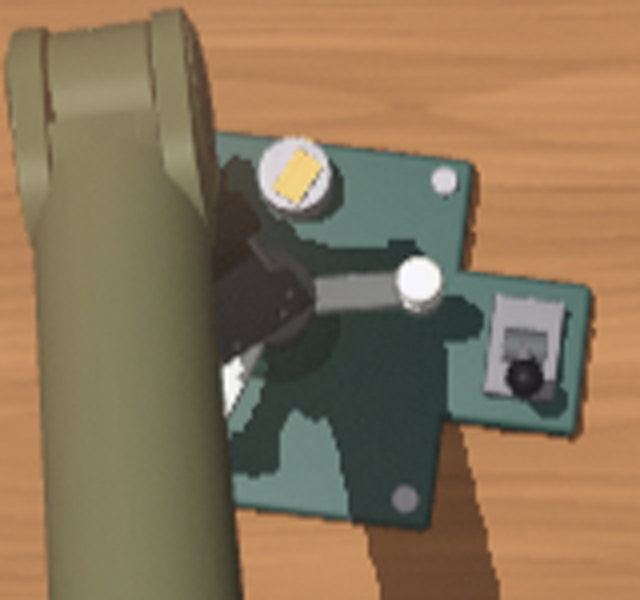

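The turret turns: white is now near crop (419,277). I'll track white since the arm hides red and blue. Continuing.

>>> send_rows(series=[{"travel": [-0.2, 0, 0.3], "dr": [0, 0, 4], "claw": 0}, {"travel": [-0.6, 0.1, 0.3], "dr": [0, 0, 8], "claw": 0}, {"travel": [-1.05, 0.18, 0.3], "dr": [0, 0, 12], "claw": 0}, {"travel": [-1.45, 0.22, 0.3], "dr": [0, 0, 16], "claw": 0}, {"travel": [-1.9, 0.24, 0.3], "dr": [0, 0, 20], "claw": 0}, {"travel": [-2.3, 0.22, 0.3], "dr": [0, 0, 24], "claw": 0}, {"travel": [-2.75, 0.18, 0.3], "dr": [0, 0, 28], "claw": 0}, {"travel": [-3.0, 0.14, 0.3], "dr": [0, 0, 30], "claw": 0}, {"travel": [-3.15, 0.1, 0.3], "dr": [0, 0, 32], "claw": 0}, {"travel": [-3.15, 0.1, 0.3], "dr": [0, 0, 32], "claw": 0}, {"travel": [-3.15, 0.1, 0.3], "dr": [0, 0, 32], "claw": 0}])

```text
time_s: 4.53
tool_pos: [0.6192, 0.0876, 0.125]
tool_rot: [179.9, -0.1, 93.9]
force: [2.5, 4.2, 0.7]
grip_width: 0.0004
```

```bash
python3 - <<'E'
s=open("chk.py").read()
s=s.replace('    return out,im','''    for b in blobs(im,(0,0,170),(180,40,255),(195,130,340,250)):
        v=ray(c,b[1],.167)[:2]-[.5626,.0615]
        if 60<b[0]<130 and abs(np.hypot(*v)-.1)<.006: out["white"]=(b[0],b[1],round(float(np.hypot(*v)),4),round(float(np.degrees(np.arctan2(v[1],v[0])))+120,2))
    return out,im''')
open("chk.py","w").write(s)
E
python3 chk.py
python3 - <<'E'
from h import *
o=env.get_obs();p=o["tool_pos"];cur=(*p,o["tool_rot"][2])
s=env.read_camera("scene");cv2.imwrite("pics/s1.png",cv2.resize(s[150:340,180:380],None,fx=3,fy=3,interpolation=cv2.INTER_CUBIC))
plan(cur,[inframe(a,.058,.021,.125) for a in (4,2,0,-2,-4,-6,-8)])
E
```

```text
4.5333 [0.61918059 0.08759775 0.12499055] [ 1.79878801e+02 -5.46343865e-02  9.38921516e+01] [2.46501442 4.21178202 0.65295289]
{}
[-0.11, 0.01, 0.0] rz -0.1 | world [6.193e-01 8.650e-02 1.250e-01 9.400e+01]
[-0.31, 0.08, 0.0] rz 1.9 | world [6.201e-01 8.450e-02 1.250e-01 9.200e+01]
[-0.52, 0.15, 0.0] rz 3.9 | world [6.209e-01 8.250e-02 1.250e-01 9.000e+01]
[-0.72, 0.2, 0.0] rz 5.9 | world [6.216e-01 8.050e-02 1.250e-01 8.800e+01]
[-0.93, 0.25, 0.0] rz 7.9 | world [6.222e-01 7.840e-02 1.250e-01 8.600e+01]
[-1.15, 0.29, 0.0] rz 9.9 | world [6.228e-01 7.630e-02 1.250e-01 8.400e+01]
[-1.36, 0.33, 0.0] rz 11.9 | world [6.233e-01 7.420e-02 1.250e-01 8.200e+01]
```

View pics/s1.png

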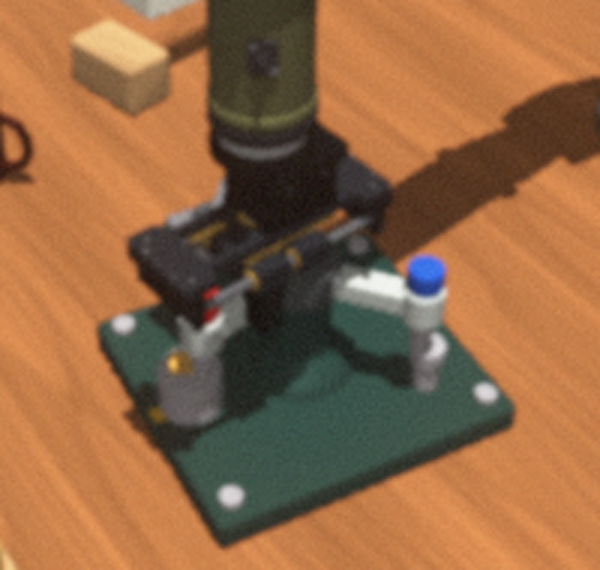

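Red sits slightly short of the anvil, and blue is clear at crop (426,270). I'll use blue in the scene view, with the bias measured at the start taken out.

```bash
cat >> chk.py <<'E'
def blue_scene():
    s=env.calibration("scene"); im=env.read_camera("scene")
    b=max(blobs(im,(100,120,80),(130,255,255),(200,180,400,330)),key=lambda t:t[0]); v=ray(s,b[1],.167)[:2]-[.0074,.0087]-[.5626,.0615]
    return b[0],round(float(np.hypot(*v)),4),round(float(np.degrees(np.arctan2(v[1],v[0])))-120,2)
if __name__=="__main__": print("blue scene",blue_scene())
E
python3 chk.py
```

```text
4.6333 [0.61900574 0.08757088 0.12500224] [ 1.79897451e+02 -5.70449985e-02  9.38612396e+01] [1.99950448 3.19459876 1.16234614]
{}
blue scene (112, 0.0991, 5.43)
```

Run:
```python
from h import *
plan(inframe(4,.058,.021,.125),[inframe(a,.058,.021,.125) for a in (2,0,-2,-4,-5.5)]+[inframe(-5.5,.058,.045,.125)])
```

```text
[-0.2, 0.07, 0.0] rz 2 | world [6.201e-01 8.450e-02 1.250e-01 9.200e+01]
[-0.41, 0.13, 0.0] rz 4 | world [6.209e-01 8.250e-02 1.250e-01 9.000e+01]
[-0.62, 0.19, 0.0] rz 6 | world [6.216e-01 8.050e-02 1.250e-01 8.800e+01]
[-0.83, 0.24, 0.0] rz 8 | world [6.222e-01 7.840e-02 1.250e-01 8.600e+01]
[-0.99, 0.27, 0.0] rz 9.5 | world [6.226e-01 7.680e-02 1.250e-01 8.450e+01]
[1.38, 0.66, 0.0] rz 9.5 | world [ 0.6249  0.1007  0.125  84.5   ]
```

>>> send_rows(series=[{"travel": [-0.1, 0.03, 0], "dr": [0, 0, 1], "claw": 0}, {"travel": [-0.2, 0.07, 0], "dr": [0, 0, 2], "claw": 0}, {"travel": [-0.41, 0.13, 0], "dr": [0, 0, 4], "claw": 0}, {"travel": [-0.62, 0.19, 0], "dr": [0, 0, 6], "claw": 0}, {"travel": [-0.83, 0.24, 0], "dr": [0, 0, 8], "claw": 0}, {"travel": [-0.99, 0.27, 0], "dr": [0, 0, 9.5], "claw": 0}, {"travel": [-0.99, 0.27, 0], "dr": [0, 0, 9.5], "claw": 0}, {"travel": [-0.99, 0.27, 0], "dr": [0, 0, 9.5], "claw": 0}])

```text
time_s: 5.4
tool_pos: [0.6219, 0.0766, 0.1248]
tool_rot: [180.0, 0.0, 84.3]
force: [2.2, 3.0, 0.6]
grip_width: 0.0005
```

```bash
python3 chk.py
```

```text
5.4 [0.62185037 0.07658627 0.12478069] [1.79982849e+02 1.40104679e-02 8.42528020e+01] [2.18243165 3.01010781 0.58163993]
{}
blue scene (121, 0.0979, -5.65)
```

>>> send_rows(series=[{"travel": [-0.08, 0.01, 0], "dr": [0, 0, 0.8], "claw": 0}, {"travel": [-0.16, 0.02, 0], "dr": [0, 0, 1.5], "claw": 0}, {"travel": [-0.16, 0.02, 0], "dr": [0, 0, 1.5], "claw": 0}, {"travel": [-0.16, 0.02, 0], "dr": [0, 0, 1.5], "claw": 0}, {"travel": [0.5, 0, 0], "dr": [0, 0, 1.5], "claw": 0}, {"travel": [1.5, 0, 0], "dr": [0, 0, 1.5], "claw": 0}, {"travel": [2.2, 0, 0], "dr": [0, 0, 1.5], "claw": 0}, {"travel": [2.2, 0, -4], "dr": [0, 0, 1.5], "claw": 0}, {"travel": [2.2, 0, -8], "dr": [0, 0, 1.5], "claw": 0}, {"travel": [2.2, 0, -12], "dr": [0, 0, 1.5], "claw": 0}, {"travel": [2.2, 0, -14], "dr": [0, 0, 1.5], "claw": 0}, {"travel": [2.2, 0, -14], "dr": [0, 0, 1.5], "claw": 0}])

```text
time_s: 6.5
tool_pos: [0.6263, 0.0993, 0.2706]
tool_rot: [179.5, -0.2, 82.8]
force: [-0.7, 0.0, 0.7]
grip_width: 0.0002
```

```bash
python3 chk.py
python3 - <<'E'
from h import *
o=env.get_obs();p=o["tool_pos"];cur=(*p,o["tool_rot"][2]); print(o["qpos"])
plan(cur,[inframe(PSI,-.09,-.175,.265,82.4),inframe(PSI,-.09,-.175,.108,82.4)])
E
```

```text
6.5 [0.62632793 0.09930028 0.27060937] [ 1.79528713e+02 -1.64898948e-01  8.27556885e+01] [-0.68868976  0.01821837  0.73624676]
{'red': (95, 0.0995, -7.36)}
blue scene (122, 0.0977, -6.85)
[-36.1931592   16.39437123  31.10680702  83.34670611  -8.45223367
  82.56095366 -12.27010211]
[-21.95, -14.69, 0.0] rz 0.4 | world [ 0.4505 -0.1001  0.265  82.4   ]
[-21.95, -14.69, 15.7] rz 0.4 | world [ 0.4505 -0.1001  0.108  82.4   ]
```

Red reads −7.36° from above against the −7.6° target, under 1 mm off. Now to the lever, passing high over the turret.

>>> send_rows(series=[{"travel": [-2.5, -1.7, 0], "dr": [0, 0, 0], "claw": 0}, {"travel": [-5, -3.4, 0], "dr": [0, 0, 0], "claw": 0}, {"travel": [-7.5, -5, 0], "dr": [0, 0, 0], "claw": 0}, {"travel": [-10, -6.7, 0], "dr": [0, 0, 0], "claw": 0}, {"travel": [-12.5, -8.4, 0], "dr": [0, 0, 0], "claw": 0}, {"travel": [-15, -10, 0], "dr": [0, 0, 0], "claw": 0}, {"travel": [-17.5, -11.7, 0], "dr": [0, 0, 0.4], "claw": 0}, {"travel": [-20, -13.4, 0], "dr": [0, 0, 0.4], "claw": 0}, {"travel": [-22, -14.7, 0], "dr": [0, 0, 0.4], "claw": 0}, {"travel": [-22, -14.7, 0], "dr": [0, 0, 0.4], "claw": 0}, {"travel": [-22, -14.7, 0], "dr": [0, 0, 0.4], "claw": 0}])

```text
time_s: 7.52
tool_pos: [0.4489, -0.1012, 0.2632]
tool_rot: [-179.9, -0.0, 82.2]
force: [0.7, 0.9, -0.5]
grip_width: 0.0006
```

```bash
python3 chk.py pics/t2.png
python3 - <<'E'
from h import *
o=env.get_obs();p=o["tool_pos"];cur=(*p,o["tool_rot"][2])
plan(cur,[inframe(PSI,-.09,-.175,.108,82.4)])
E
```

```text
7.5167 [ 0.44894514 -0.1011949   0.26323946] [-1.79876214e+02 -4.11844771e-02  8.22329600e+01] [ 0.71979239  0.91165495 -0.52879264]
{'red': (92, 0.0998, -7.34), 'blue': (84, 0.0995, -7.08), 'white': (77, array([219.6, 213.1]), 0.1048, 259.4)}
blue scene (121, 0.0979, -6.78)
[-0.04, 0.04, 15.55] rz 0.0 | world [ 0.4505 -0.1001  0.108  82.4   ]
```

View pics/t2.png

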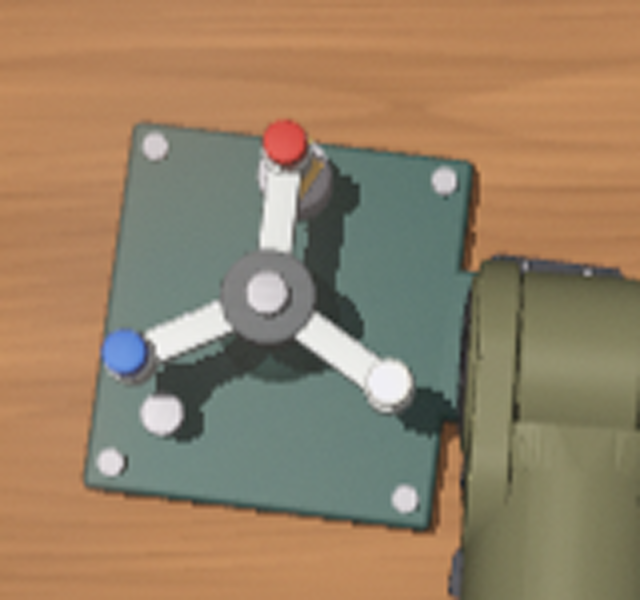

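Red stands at −7.3° (aligned), the spare die is upright at crop (161,413), and the lever area is under the hand. Descending behind the lever.

>>> send_rows(series=[{"travel": [0, 0, 3], "dr": [0, 0, 0], "claw": 0}, {"travel": [0, 0, 6], "dr": [0, 0, 0], "claw": 0}, {"travel": [0, 0, 9], "dr": [0, 0, 0], "claw": 0}, {"travel": [0, 0, 12], "dr": [0, 0, 0], "claw": 0}, {"travel": [0, 0, 14.5], "dr": [0, 0, 0], "claw": 0}, {"travel": [0, 0, 15.8], "dr": [0, 0, 0], "claw": 0}, {"travel": [0, 0, 15.8], "dr": [0, 0, 0], "claw": 0}, {"travel": [0, 0, 15.8], "dr": [0, 0, 0], "claw": 0}])

```text
time_s: 8.28
tool_pos: [0.45, -0.1, 0.1057]
tool_rot: [-179.9, 0.1, 82.4]
force: [-0.2, -0.2, 0.4]
grip_width: 0.0002
```

>>> send_rows(series=[{"travel": [0, 1, 0], "dr": [0, 0, 0], "claw": 0}, {"travel": [0, 2, 0], "dr": [0, 0, 0], "claw": 0}, {"travel": [0, 2.8, 0], "dr": [0, 0, 0], "claw": 0}, {"travel": [0, 3.6, 0], "dr": [0, 0, 0], "claw": 0}, {"travel": [0, 4.4, 0], "dr": [0, 0, 0], "claw": 0}, {"travel": [0, 5.2, 0], "dr": [0, 0, 0], "claw": 0}, {"travel": [0, 6, 0], "dr": [0, 0, 0], "claw": 0}, {"travel": [0, 6.8, 0], "dr": [0, 0, 0], "claw": 0}, {"travel": [0, 7.6, 0], "dr": [0, 0, 0], "claw": 0}, {"travel": [0, 8.4, 0], "dr": [0, 0, 0], "claw": 0}, {"travel": [0, 9, 0], "dr": [0, 0, 0], "claw": 0}, {"travel": [0, 9, 0], "dr": [0, 0, 0], "claw": 0}])

```text
time_s: 9.28
tool_pos: [0.5408, -0.113, 0.1064]
tool_rot: [180.0, 0.0, 82.3]
force: [0.5, 0.2, -0.1]
grip_width: 0.0007
```

```bash
python3 chk.py
python3 - <<'E'
from h import *
p=env.get_obs()["tool_pos"]; a=np.radians(PSI);d=p[:2]-H; print("finger in stand",d@[np.cos(a),np.sin(a)],d@[-np.sin(a),np.cos(a)])
E
```

```text
9.2833 [ 0.54079237 -0.11304647  0.10638758] [1.79957008e+02 4.94769263e-02 8.23385257e+01] [ 0.53302549  0.21901291 -0.11760577]
{'red': (93, 0.0998, -7.34), 'blue': (83, 0.0995, -7.08), 'white': (78, array([219.7, 213. ]), 0.1044, 259.41)}
blue scene (121, 0.0979, -6.78)
finger in stand -3.73493949059403e-05 -0.17608515946295167
```

>>> send_rows(series=[{"travel": [0, 0.4, 0], "dr": [0, 0, 0], "claw": 0}, {"travel": [0, 0.7, 0], "dr": [0, 0, 0], "claw": 0}, {"travel": [0, 0.9, 0], "dr": [0, 0, 0], "claw": 0}, {"travel": [0, 1.1, 0], "dr": [0, 0, 0], "claw": 0}, {"travel": [0, 1.1, 0], "dr": [0, 0, 0], "claw": 0}])

```text
time_s: 9.8
tool_pos: [0.5507, -0.1143, 0.1066]
tool_rot: [180.0, 0.0, 82.3]
force: [0.4, 0.5, -0.1]
grip_width: 0.0005
```

Run:
```python
from h import *
o=env.get_obs();p=o["tool_pos"]; a=np.radians(PSI);d=p[:2]-H; print(o["force"],"finger in stand",d@[np.cos(a),np.sin(a)],d@[-np.sin(a),np.cos(a)])
s=env.calibration("scene");im=env.read_camera("scene")
for q in((.038,-.175,.122),(.0274,-.175,.127)): print(proj(s,inframe(PSI,*q)[:3]))
cv2.imwrite("pics/s2.png",cv2.resize(im[160:310,180:380],None,fx=4,fy=4,interpolation=cv2.INTER_CUBIC))
```

```text
[ 0.35775757  0.46380522 -0.0923517 ] finger in stand 0.011172743497877235 -0.17581977978317406
[235.79334651 207.33555764]
[239.43863388 204.68129412]
```

View pics/s2.png

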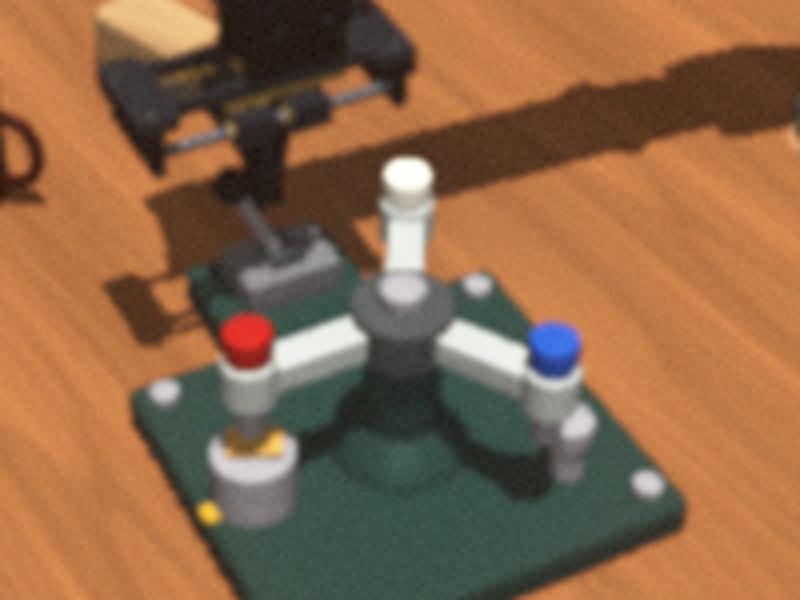

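The scene shows the red die over the anvil with the tag in place. The knob, at crop (232,186), is nearly at its end, close to the 0.85–1.0 projections. I'll press on until the stop is felt.

>>> send_rows(series=[{"travel": [0, 0.2, 0], "dr": [0, 0, 0], "claw": 0}, {"travel": [0, 0.35, 0], "dr": [0, 0, 0], "claw": 0}, {"travel": [0, 0.35, 0], "dr": [0, 0, 0], "claw": 0}])

```text
time_s: 10.1
tool_pos: [0.554, -0.1148, 0.1066]
tool_rot: [180.0, 0.0, 82.3]
force: [-0.3, 0.1, -0.2]
grip_width: 0.0002
```

>>> send_rows(series=[{"travel": [0, 0.15, 0], "dr": [0, 0, 0], "claw": 0}, {"travel": [0, 0.3, 0], "dr": [0, 0, 0], "claw": 0}, {"travel": [0, 0.3, 0], "dr": [0, 0, 0], "claw": 0}])

```text
time_s: 10.35
tool_pos: [0.5563, -0.1151, 0.1064]
tool_rot: [-179.9, -0.0, 82.3]
force: [-2.6, 0.2, 1.8]
grip_width: 0.0004
```

>>> send_rows(series=[{"travel": [0, 0.1, 0], "dr": [0, 0, 0], "claw": 0}, {"travel": [0, 0.15, 0], "dr": [0, 0, 0], "claw": 0}, {"travel": [0, 0.15, 0], "dr": [0, 0, 0], "claw": 0}])

```text
time_s: 10.6
tool_pos: [0.5565, -0.1152, 0.1062]
tool_rot: [-179.8, -0.0, 82.3]
force: [-6.1, 1.2, 3.5]
grip_width: 0.0003
```

The stop is felt: force rises to 6 N and the finger stands still. Backing off toward −x, then up and back from the stand.

>>> send_rows(series=[{"travel": [0, -1, 0], "dr": [0, 0, 0], "claw": 0}, {"travel": [0, -2.5, 0], "dr": [0, 0, 0], "claw": 0}, {"travel": [0, -4, 0], "dr": [0, 0, 0], "claw": 0}, {"travel": [0, -4, -3], "dr": [0, 0, 0], "claw": 0}, {"travel": [0, -4, -6], "dr": [0, 0, 0], "claw": 0}, {"travel": [0, -4, -9], "dr": [0, 0, 0], "claw": 0}, {"travel": [0, -4, -12], "dr": [0, 0, 0], "claw": 0}, {"travel": [-3, -4, -14], "dr": [0, 0, 0], "claw": 0}, {"travel": [-6, -4, -14], "dr": [0, 0, 0], "claw": 0}, {"travel": [-9, -4, -14], "dr": [0, 0, 0], "claw": 0}, {"travel": [-12, -4, -14], "dr": [0, 0, 0], "claw": 0}, {"travel": [-15, -4, -14], "dr": [0, 0, 0], "claw": 0}])

```text
time_s: 11.6
tool_pos: [0.4989, -0.2602, 0.2473]
tool_rot: [179.8, -0.0, 82.4]
force: [0.0, -0.1, 0.2]
grip_width: 0.0005
```

>>> send_rows(series=[{"travel": [0, 0, 0], "dr": [0, 0, 0], "claw": 0}, {"travel": [0, 0, 0], "dr": [0, 0, 0], "claw": 0}, {"travel": [0, 0, 0], "dr": [0, 0, 0], "claw": 0}])

```text
time_s: 11.85
tool_pos: [0.4991, -0.2582, 0.2466]
tool_rot: [179.9, -0.0, 82.3]
force: [1.3, 0.8, -1.2]
grip_width: 0.0003
```

```bash
python3 chk.py pics/t3.png
python3 - <<'E'
from h import *
c=env.calibration("top"); 
for q in((.038,-.175,.122),(.0274,-.175,.127)): print((proj(c,inframe(PSI,*q)[:3])-[180,110])*4)
E
```

```text
11.85 [ 0.49907792 -0.25823152  0.24663284] [ 1.79923544e+02 -3.43928991e-02  8.23369903e+01] [ 1.298051    0.75772588 -1.16518123]
{'red': (92, 0.0998, -7.34), 'blue': (84, 0.0995, -7.08), 'white': (77, array([219.6, 213.1]), 0.1048, 259.4)}
blue scene (122, 0.0977, -6.85)
[535.01115265 275.48855804]
[533.63171078 289.76984602]
```

View pics/t3.png

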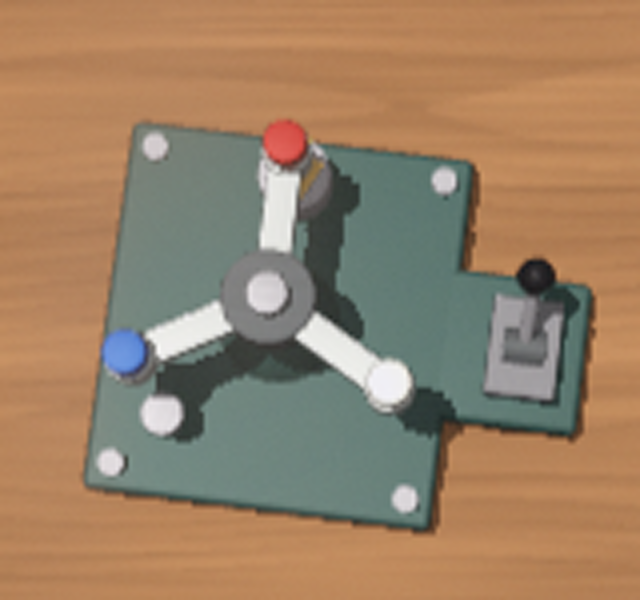

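The knob sits at crop (536,275); a fully locked lever predicts (535,275.5). Red is unchanged at −7.3°, the spare die hasn't moved and the hand is clear.

```bash
python3 -c "
from cell import env
print(env.sign_off())"
```

```text
the job is handed in; nothing more can be done
None
```

I pushed the red die round over the anvil, pushed the lock lever to its stop, drew the hand clear and handed the job in at about 12 s. The hand-in gives no verdict.

- **Red die:** in the last top view the red cap stands at −7.3° against the anvil's −7.6°, so it is under 1 mm off. The blue cap put it at −7.1° from above and −6.9° in the scene view, still within about 1.5 mm. These readings did not change after the lever was pushed.
- **Lock lever:** the stop showed as the force rising to about 6 N with the finger no longer moving. The knob lies within a pixel of where a fully locked lever should appear.
- **Loose things:** the spare die still stands where it was. The tag still lay on the anvil in the scene view taken just before the lever reached its stop. At the end the red die partly hides it from above. I did not re-measure the mallet, mug, spray, glue or awl; nothing I did went near them.
- **One check failed:** my white-cap detector picked up the spare die instead, so I ignored that reading.

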